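# Pack the call-out kit tote

## Task

Pack the call-out kit: put the black power adapter and the orange spray can into the blue tote, in the gap between the carton and the white tub that are already in it, so that all four stand upright and right way up, flat on the tote's floor. Set the two things down rather than dropping them, and leave everything else on the desk where it is.

Things in the scene. Friction and masses are not known exactly. Their poses are not given: they have to be found in the camera images.
- tote: Blue open tote, fixed: outside 78 (x) x 224 (y) x 55 mm high, walls and floor 5 mm, inside 68 x 214 mm. Origin at the centre of its underside, y along its length, z up. Carton and tub start at its two ends (either way round), up to 3 mm off the end walls: the gap between them is 108 to 114 mm. All four things form one row along y and stick out above the rim; the adapter fits only with its 40 mm side along y.
- adapter: Black power adapter, to be packed; no cable. Upright block standing on its small end: 58 (x) x 40 (y) x 125 mm high (z), about 0.4 kg. Origin at the centre of its underside, z up.
- can: Orange spray can with a white band, to be packed: upright cylinder 56 mm in diameter and 105 mm high, topped by a narrower white cap 36 mm in diameter, 125 mm high in all, about 0.3 kg. Origin at the centre of its underside, z up.
- carton: Small brown carton standing loose in the tote: 56 (x) x 50 (y) x 95 mm high, 0.15 kg; its 50 mm side lies along the row. Origin at the centre of its underside, z up. It may be nudged along, but stays in the tote.
- tub: White tub with a green band and green lid standing loose in the tote: upright cylinder 50 mm in diameter, 96 mm high, 0.18 kg. Origin at the centre of its underside, z up. It may be nudged along, but stays in the tote.
- tape: Bystander: roll of blue tape lying flat, 64 mm in diameter, 19 mm high. Origin at the centre of its underside.
- screwdriver: Bystander: screwdriver with a red handle, 170 mm long, lying along its x. Origin at the middle of it, on the desk.
- mouse: Bystander: grey and white computer mouse, 105 x 60 x 33 mm. Origin at the centre of its underside.
- mug: Bystander: white mug, 76 mm in diameter, 85 mm high, handle on its +y side. Origin at the centre of its underside.
- module: Bystander: flat green memory module, 133 (x) x 32 x 4 mm. Origin at the centre of its underside.
Not all that is in view belongs to the job. Leave any red look-alike of the adapter alone.

How it is judged:
By the outcome, as a careful person would: the job done as asked, in the order asked, and still so for the second after the job is handed in, with the robot touching nothing.
It also fails if it takes over 53 s, if anything falls off the work surface, if the arm or the gripper's body presses on something with over 40 N, if the wrist force passes 120 N, or if a joint passes its speed limit or range.

## Robot

A 7-joint arm with a two-finger parallel gripper is mounted at the origin on the work surface. World frame = base frame: x ahead of the robot, y to its left, z up, the work surface at z = 0. Lengths are in m, angles in rad, forces in N, time in s.
With the tool pointing down it reaches from about 0.425 to 0.95 m from the base axis. Payload 16.7 kg.
Tool frame: the origin (TCP) lies midway between the tips of the shut fingers; the grasp point (between the pads) lies 19 mm behind it; z points along the fingers, y is the direction in which the jaws open and shut (so a half turn about z gives the same grasp; the last joint's range is limited). The gripper opens to 94 mm and grips with 3 to 60 N. Pads are 16 mm wide; open, the fingers measure 119 mm over their backs; the gripper's body (75 mm by 177 mm) begins 78 mm behind the grasp point.
Start: joints at [-1.335, 0.426, 0.074, 1.606, -0.034, 1.111, -0.067], TCP at [0.254, 0.625, 0.205] pointing down, gripper open.
Joint ranges: [-2.85, 2.85], [-0.5, 2.14], [-1.23, 1.37], [0.21, 2.46], [-1.02, 4.16], [0.16, 2.05], [-2.73, 2.73]. Speed limits (rad/s): [1.89, 1.89, 2.39, 2.39, 3.01, 3.01, 3.01].

## Interface

Orientations are given as a unit quaternion [w, x, y, z].
In Python, from plant import arm gives the robot as it stands.
- The arm moves only by the shell command python3 -m handwheel 'ROWS'. ROWS is JSON, a list of rows, each an object of numbers: "dx", "dy", "dz": the shift along the world's x, y, z in cm; "ax", "ay", "az": the turn, a rotation vector about the world's x, y, z in rad; "hand": the opening in per cent of the stroke, from 0 (shut) to 100 (fully open). In form: [{"dx": .., "dy": .., "dz": .., "ax": .., "ay": .., "az": .., "hand": ..}, ...]. A call has exactly 8 rows; each row shifts and turns the pose as measured when the row begins; what a row does not reach is not made up. A row lasts 1/12 s, in which the tool goes at most 41.7 mm and 7.16 degrees, less where a joint would pass 70% of its speed; a pose out of reach is approached as far as the arm can. A call with a gripper value outside its range is refused whole. The fingers move at their own pace and stop on an object; the grip force is fixed at half the most. Time passes only in rows, so rows that do not move let the fingers close, or fill a call up. It gives the time, the measured TCP pose, the force and the opening at its end, in the units of the state.
- arm.sense(): the state, without advancing time (a new reading comes with each control period).
- arm.snapshot(name): name is "scene" or "side" or "wrist"; returns a dict with "img" (400x640x3 uint8, red, green, blue), "depth" (400x640 float32, m along the optical axis (not along the pixel's ray), 0 where there is no reading), "fx", "fy", "cx", "cy" (pixels), "rvec" (rotation vector, rad) and "tvec" (3), from world to camera coordinates, as OpenCV has them. Camera axes: x right, y down, z forward; pixel columns grow to the right and rows downward; lengths in m; the calibration is good to about 2 mm. The wrist camera is an equidistant fisheye: a pixel r from the principal point sees the ray r / f radians off the axis. A picture is of the moment at which its call begins.
- arm.sign_off(): hands the job in, once; it reports no verdict.
Trained networks look in the newest picture that a camera, given by its name, has taken for a name from the list of things; names that differ only in an ending like _2 or _b are one class to them, and where a whole thing is asked for, a point or a joint stands for the part that bears it (a point fixed in the world has none). Each returns a list of dicts, best first, with "conf" (0 to 1); they miss things now and then, are a little off and sometimes report something else, mostly with a low value. They report only what shows in the picture. A call takes as long as a camera call. They do not tell look-alikes from the thing itself.
- arm.spot_in(camera, query): "location" ([x, y, z] in m, in world coordinates, good to about 4 mm: the middle of the surface that is visible of it).
- arm.masks_of(camera, query): "mask" (400x640 bool, what is visible of it).
- arm.landmark_of(camera, query): "location" ([x, y, z] in m, in world coordinates, good to about 4 mm: a listed point, or the origin of a listed thing).
The state is a dict: "t": time; "joints": joint angles; "joint_velocities": joint speeds; "joint_torque": joint torques, N m; "ee_pos": TCP position; "tcp_rot": TCP orientation; "ft_force": force on the tool from outside, world axes, zero at the start; "wrist_torque": the same for the moment, N m; "opening": finger opening in m.
Only numpy, scipy, OpenCV 4.12 (cv2) and the standard library are available. Lean on these libraries where they do the work, as an engineer would, in place of code of your own. Each camera call takes 0.05 s, during which the arm holds its last target.

## Working session

There is one attempt and no reset: what is moved stays moved. The work goes in short steps, Python scripts to look and compute and a shell command to move; the robot and the scene stay as the last step left them, time stands still between calls to the robot, and variables do not carry over. Pictures are saved under pics/ and viewed, and the job is handed in when it is done.

```bash
ls; mkdir -p pics
python3 - <<'E'
from plant import arm
import cv2
s=arm.sense();print({k:s[k] for k in('t','ee_pos','tcp_rot','opening','ft_force')})
for n in('scene','side'):
    d=arm.snapshot(n);cv2.imwrite(f'pics/{n}0.png',d['img'][:,:,::-1])
    print(n,d['fx'],d['rvec'],d['tvec'])
    for q in('adapter','can','tote','carton','tub','tape','screwdriver','mouse','mug','module'):
        print(q,[(r['location'],r['conf']) for r in arm.landmark_of(n,q)][:3])
E
```

```text
pics
{'t': 0.0, 'ee_pos': array([0.25385394, 0.62498244, 0.20477983]), 'tcp_rot': array([-8.24966985e-05,  1.91716767e-01,  9.81450092e-01, -6.26171096e-04]), 'opening': 0.0937991458307042, 'ft_force': array([ 0.40326051, -0.32992127, -0.05784986])}
scene 382.45344273841016 [ 2.36520908  0.76155319 -0.29266974] [-0.46057875 -0.21300983  1.11736002]
adapter [([0.4663, 0.4083, 0.0037], 0.82), ([0.5283, 0.3313, -0.0041], 0.71)]
can [([0.457, -0.2926, 0.0007], 0.56)]
tote [([0.543, -0.0364, -0.0059], 0.89), ([0.53, 0.3295, -0.0008], 0.4), ([0.5519, -0.1065, 0.006], 0.25)]
carton [([0.5537, -0.1063, 0.0051], 0.72), ([0.4564, -0.2911, -0.0017], 0.32)]
tub [([0.5332, 0.0535, 0.0092], 0.68)]
tape [([0.4216, -0.1647, 0.0034], 0.88)]
screwdriver [([0.4059, 0.1547, -0.0013], 0.81)]
mouse [([0.6582, -0.2677, 0.001], 0.89)]
mug [([0.6875, 0.2854, 0.0015], 0.6)]
module [([0.7093, 0.0056, -0.0002], 0.65)]
side 374.30055091016135 [ 2.16277928 -0.36166288  0.18056533] [-0.54564791  0.16136933  0.74405088]
adapter [([0.4694, 0.4153, -0.0005], 0.97), ([0.5299, 0.3347, -0.0001], 0.67)]
can [([0.4587, -0.2899, -0.0026], 0.58)]
tote [([0.5468, -0.027, -0.0003], 0.57)]
carton [([0.5575, -0.1101, 0.0089], 0.86)]
tub [([0.5264, 0.0555, 0.004], 0.86)]
tape [([0.4182, -0.1621, -0.0018], 0.71)]
screwdriver [([0.4077, 0.1601, 0.0019], 0.59), ([0.4168, -0.1594, -0.0001], 0.19)]
mouse [([0.6584, -0.2646, 0.0011], 0.78)]
mug [([0.6911, 0.2844, -0.0007], 0.86)]
module [([0.5308, 0.3345, -0.0018], 0.7), ([0.7112, 0.0011, -0.0032], 0.61)]
```

View pics/scene0.png

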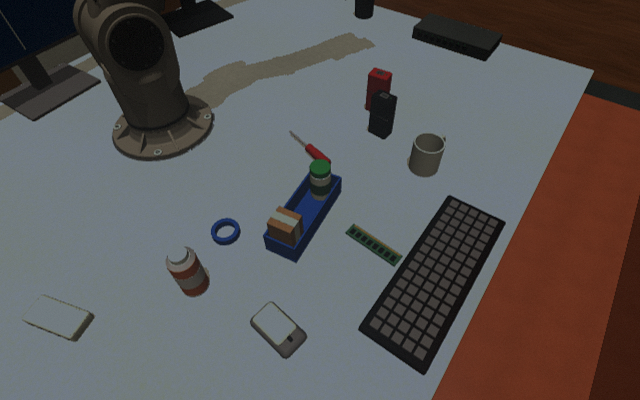

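View pics/side0.png

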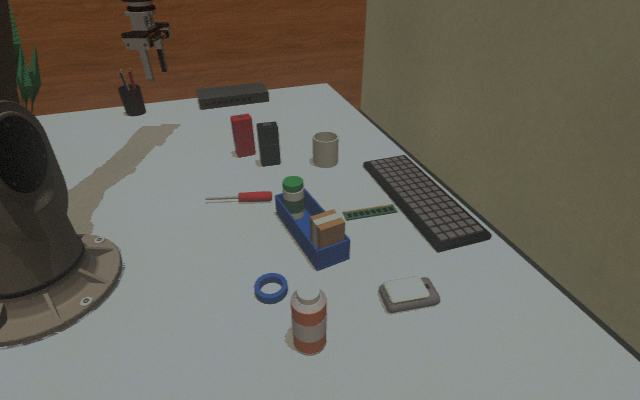

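The scene picture shows the black adapter at about (382,115) and the red look-alike behind it at (378,90). The can stands upright at (187,272), and the tote is near (305,215) with the carton at its near end and the tub at the far end. Next I measure poses from depth.

```bash
cat > h.py <<'E'
import numpy as np, cv2
from plant import arm
def cloud(d):
    R=cv2.Rodrigues(np.array(d['rvec'],float))[0];t=np.array(d['tvec'],float).ravel()
    v,u=np.mgrid[:400,:640];z=d['depth']
    x=(u-d['cx'])/d['fx'];y=(v-d['cy'])/d['fy']
    P=np.dstack([x*z,y*z,z]);W=(P-t)@R
    W[z<=0]=np.nan
    return W
def near(W,c,r,z0,z1):
    return (np.hypot(W[...,0]-c[0],W[...,1]-c[1])<r)&(W[...,2]>z0)&(W[...,2]<z1)
def rect(p):
    (c,s,a)=cv2.minAreaRect((p[:,:2]*1000).astype(np.float32)); return np.round(c,1),np.round(s,1),round(a,1)
E
python3 - <<'E'
from h import *
for n in('scene','side'):
    d=arm.snapshot(n);W=cloud(d);np.save(f'{n}_W.npy',W);np.save(f'{n}_i.npy',d['img'])
    hsv=cv2.cvtColor(d['img'],cv2.COLOR_RGB2HSV)
    for q,c,z0,z1,r in(('adapter',(.53,.333),.118,.132,.06),('red',(.467,.41),.118,.135,.06),('cap',(.457,-.291),.118,.132,.05),('canbody',(.457,-.291),.01,.1,.05),('carton',(.555,-.107),.09,.106,.05),('tub',(.53,.055),.09,.106,.05)):
        m=near(W,c,r,z0,z1);p=W[m]
        if len(p)<5: print(n,q,len(p));continue
        print(n,q,len(p),'medz',np.median(p[:,2]).round(4),*rect(p))
    b=(hsv[...,0]>105)&(hsv[...,0]<130)&(hsv[...,1]>120)&near(W,(.544,-.03),.15,.045,.065)
    p=W[b];print('rim',len(p),np.median(p[:,2]),*rect(p))
    T=d['img'][140:260,240:360]if n=='scene' else d['img'][160:280,250:370]
    cv2.imwrite(f'pics/z_{n}.png',cv2.resize(T[:,:,::-1],(600,600),interpolation=cv2.INTER_CUBIC))
E
```

```text
scene adapter 241 medz 0.125 [531.2 331.9] [40.5 58.3] 83.4
scene red 206 medz 0.1244 [470.  414.5] [57.  41.9] 6.4
scene cap 292 medz 0.125 [ 459.2 -292.3] [34.7 35.7] 86.7
scene canbody 747 medz 0.0587 [ 473.8 -296.6] [56.1 27. ] 73.6
scene carton 644 medz 0.1003 [ 556.1 -106.4] [58.2 51.3] 8.1
scene tub 317 medz 0.1008 [528.3  54.8] [45.5 51. ] 35.2
rim 469 0.05428242370418525 [543.6 -27.6] [ 78.2 223.4] 8.6
side adapter 157 medz 0.1253 [528.8 328.2] [37.4 57.2] 86.7
side red 141 medz 0.1251 [467.6 411.2] [56.4 41.5] 2.8
side cap 400 medz 0.1251 [ 456.8 -294.3] [35.1 35.1] 25.3
side canbody 1194 medz 0.059 [ 450.4 -308.8] [26.  54.8] 66.1
side carton 570 medz 0.1005 [ 554.3 -108.1] [57.7 53.2] 10.4
side tub 263 medz 0.1012 [526.7  49.7] [46.8 47.4] 15.1
rim 235 0.055457899882454684 [541.  -29.8] [ 77.3 223. ] 8.4
```

```bash
python3 -m handwheel '[{"dx":2.7,"dy":-2.9,"az":-0.12},{"dx":2.7,"dy":-2.9,"az":-0.12},{"dx":2.7,"dy":-2.9,"az":-0.12},{"dx":2.7,"dy":-2.9,"az":-0.12},{"dx":2.7,"dy":-2.9,"az":-0.12},{"dx":2.7,"dy":-2.9,"az":-0.12},{"dx":2.7,"dy":-2.9,"az":-0.12},{"dx":2.7,"dy":-2.9,"az":-0.12}]'
```

```text
invalid input
```

```bash
python3 -m handwheel '[{"dx":2.7,"dy":-2.9,"dz":0,"ax":0,"ay":0,"az":-0.12,"hand":100},{"dx":2.7,"dy":-2.9,"dz":0,"ax":0,"ay":0,"az":-0.12,"hand":100},{"dx":2.7,"dy":-2.9,"dz":0,"ax":0,"ay":0,"az":-0.12,"hand":100},{"dx":2.7,"dy":-2.9,"dz":0,"ax":0,"ay":0,"az":-0.12,"hand":100},{"dx":2.7,"dy":-2.9,"dz":0,"ax":0,"ay":0,"az":-0.12,"hand":100},{"dx":2.7,"dy":-2.9,"dz":0,"ax":0,"ay":0,"az":-0.12,"hand":100},{"dx":2.7,"dy":-2.9,"dz":0,"ax":0,"ay":0,"az":-0.12,"hand":100},{"dx":2.7,"dy":-2.9,"dz":0,"ax":0,"ay":0,"az":-0.12,"hand":100}]'
```

```text
t: 1.87
ee_pos: [0.4676, 0.3903, 0.2054]
tcp_rot: [-0.002, 0.631, 0.776, 0.002]
ft_force: [0.8, 1.2, -0.3]
opening: 0.094
```

```bash
python3 -m handwheel '[{"dx":2.1,"dy":-2.0,"dz":0,"ax":0,"ay":0,"az":-0.1,"hand":100},{"dx":2.1,"dy":-2.0,"dz":0,"ax":0,"ay":0,"az":-0.1,"hand":100},{"dx":2.1,"dy":-2.0,"dz":0,"ax":0,"ay":0,"az":-0.1,"hand":100},{"dx":0,"dy":0,"dz":0,"ax":0,"ay":0,"az":0,"hand":100},{"dx":0,"dy":0,"dz":0,"ax":0,"ay":0,"az":0,"hand":100},{"dx":0,"dy":0,"dz":0,"ax":0,"ay":0,"az":0,"hand":100},{"dx":0,"dy":0,"dz":0,"ax":0,"ay":0,"az":0,"hand":100},{"dx":0,"dy":0,"dz":0,"ax":0,"ay":0,"az":0,"hand":100}]'
cat >> h.py <<'E'
from scipy.spatial.transform import Rotation as Ro
def wcloud(d):
    R=cv2.Rodrigues(np.array(d['rvec'],float))[0];t=np.array(d['tvec'],float).ravel()
    v,u=np.mgrid[:400,:640].astype(float);z=d['depth']
    a=(u-d['cx'])/d['fx'];b=(v-d['cy'])/d['fy'];r=np.hypot(a,b)
    k=np.where(r>1e-6,np.tan(np.minimum(r,1.5))/np.maximum(r,1e-9),1)
    P=np.dstack([a*k*z,b*k*z,z]);W=(P-t)@R
    W[(z<=0)|(r>1.45)]=np.nan
    return W
def tool():
    s=arm.sense();q=s['tcp_rot'];R=Ro.from_quat([q[1],q[2],q[3],q[0]]).as_matrix()
    j=np.degrees(np.arctan2(R[1,1],R[0,1]))
    print('t',round(s['t'],2),'tcp',np.round(s['ee_pos']*1000,1),'jaw',round((j+90)%180-90,2),'zaxis',R[:,2].round(3),'F',np.round(s['ft_force'],1),'open',round(s['opening']*1000,1))
    return s,R
E
python3 - <<'E'
from h import *
tool()
d=arm.snapshot('wrist');cv2.imwrite('pics/w1.png',d['img'][:,:,::-1]);W=wcloud(d)
print(d['fx'],d['cx'],d['cy'])
p=W[near(W,(.53,.331),.06,.115,.135)]
print(len(p),np.median(p[:,2]),*rect(p))
E
```

```text
t: 2.53
ee_pos: [0.5391, 0.3184, 0.2069]
tcp_rot: [-0.0, 0.751, 0.66, 0.004]
ft_force: [-0.2, -0.5, 0.4]
opening: 0.0942
t 2.53 tcp [539.1 318.4 206.9] jaw -7.36 zaxis [ 0.006  0.005 -1.   ] F [-0.2 -0.5  0.4] open 94.2
309.70691628693146 318.8917583740615 194.63462688529978
2873 0.12396667332076344 [528.9 332. ] [41.4 58.5] 85.9
```

View pics/w1.png

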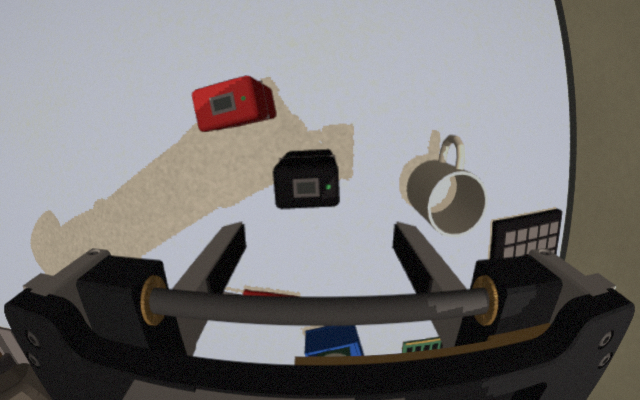

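The wrist picture shows the black adapter's top at (307,185), midway between the fingers in yaw and slightly ahead of them. The red one at (225,100) and the mug at (445,195) are both clear of the fingers.

```bash
python3 -m handwheel '[{"dx":-0.5,"dy":0.7,"dz":0,"ax":0,"ay":0,"az":0.025,"hand":100},{"dx":-0.5,"dy":0.6,"dz":0,"ax":0,"ay":0,"az":0.025,"hand":100},{"dx":0,"dy":0,"dz":0,"ax":0,"ay":0,"az":0,"hand":100},{"dx":0,"dy":0,"dz":0,"ax":0,"ay":0,"az":0,"hand":100},{"dx":0,"dy":0,"dz":-2.5,"ax":0,"ay":0,"az":0,"hand":100},{"dx":0,"dy":0,"dz":-2.0,"ax":0,"ay":0,"az":0,"hand":100},{"dx":0,"dy":0,"dz":0,"ax":0,"ay":0,"az":0,"hand":100},{"dx":0,"dy":0,"dz":0,"ax":0,"ay":0,"az":0,"hand":100}]'; python3 -c "
from h import *
tool()"
```

```text
t: 3.25
ee_pos: [0.5256, 0.3377, 0.1621]
tcp_rot: [-0.001, 0.729, 0.684, 0.005]
ft_force: [-0.0, -0.1, 1.8]
opening: 0.094
t 3.25 tcp [525.6 337.7 162.1] jaw -3.66 zaxis [ 0.006  0.009 -1.   ] F [-0.  -0.1  1.8] open 94.0
```

```bash
python3 -m handwheel '[{"dx":0.3,"dy":-0.45,"dz":0,"ax":-0.007,"ay":0.005,"az":-0.01,"hand":100},{"dx":0,"dy":0,"dz":0,"ax":0,"ay":0,"az":0,"hand":100},{"dx":0,"dy":0,"dz":0,"ax":0,"ay":0,"az":0,"hand":100},{"dx":0,"dy":0,"dz":-2.5,"ax":0,"ay":0,"az":0,"hand":100},{"dx":0,"dy":0,"dz":-2.5,"ax":0,"ay":0,"az":0,"hand":100},{"dx":0,"dy":0,"dz":-1.5,"ax":0,"ay":0,"az":0,"hand":100},{"dx":0,"dy":0,"dz":0,"ax":0,"ay":0,"az":0,"hand":100},{"dx":0,"dy":0,"dz":0,"ax":0,"ay":0,"az":0,"hand":100}]'; python3 -c "
from h import *
tool()"
```

```text
t: 3.92
ee_pos: [0.5328, 0.3343, 0.1027]
tcp_rot: [0.0, 0.733, 0.68, 0.005]
ft_force: [-0.0, -0.6, 0.0]
opening: 0.0936
t 3.92 tcp [532.8 334.3 102.7] jaw -4.36 zaxis [ 0.008  0.007 -1.   ] F [-0.  -0.6  0. ] open 93.6
```

```bash
python3 -m handwheel '[{"dx":-0.2,"dy":-0.2,"dz":-1.0,"ax":-0.007,"ay":0.008,"az":0,"hand":100},{"dx":-0.05,"dy":-0.05,"dz":-0.8,"ax":0,"ay":0,"az":0,"hand":100},{"dx":0,"dy":0,"dz":-0.2,"ax":0,"ay":0,"az":0,"hand":100},{"dx":0,"dy":0,"dz":0,"ax":0,"ay":0,"az":0,"hand":100},{"dx":0,"dy":0,"dz":0,"ax":0,"ay":0,"az":0,"hand":100},{"dx":0,"dy":0,"dz":0,"ax":0,"ay":0,"az":0,"hand":100},{"dx":0,"dy":0,"dz":0,"ax":0,"ay":0,"az":0,"hand":100},{"dx":0,"dy":0,"dz":0,"ax":0,"ay":0,"az":0,"hand":100}]'; python3 -c "
from h import *
tool()"
```

```text
t: 4.58
ee_pos: [0.5322, 0.333, 0.0855]
tcp_rot: [-0.0, 0.734, 0.68, 0.002]
ft_force: [0.8, 0.1, -0.9]
opening: 0.0941
t 4.58 tcp [532.2 333.   85.5] jaw -4.37 zaxis [ 0.003  0.003 -1.   ] F [ 0.8  0.1 -0.9] open 94.1
```

```bash
python3 -m handwheel '[{"dx":-0.2,"dy":-0.1,"dz":-0.3,"ax":0,"ay":0,"az":0,"hand":100},{"dx":0,"dy":0,"dz":0,"ax":0,"ay":0,"az":0,"hand":80},{"dx":0,"dy":0,"dz":0,"ax":0,"ay":0,"az":0,"hand":60},{"dx":0,"dy":0,"dz":0,"ax":0,"ay":0,"az":0,"hand":40},{"dx":0,"dy":0,"dz":0,"ax":0,"ay":0,"az":0,"hand":30},{"dx":0,"dy":0,"dz":0,"ax":0,"ay":0,"az":0,"hand":30},{"dx":0,"dy":0,"dz":0,"ax":0,"ay":0,"az":0,"hand":30},{"dx":0,"dy":0,"dz":0,"ax":0,"ay":0,"az":0,"hand":30}]'; python3 -c "
from h import *
tool()"
```

```text
t: 5.25
ee_pos: [0.53, 0.332, 0.0827]
tcp_rot: [-0.0, 0.733, 0.68, 0.003]
ft_force: [-0.3, -0.8, -1.0]
opening: 0.0579
t 5.25 tcp [530.  332.   82.7] jaw -4.36 zaxis [ 0.004  0.004 -1.   ] F [-0.3 -0.8 -1. ] open 57.9
```

```bash
python3 -m handwheel '[{"dx":0,"dy":0,"dz":0.5,"ax":0,"ay":0,"az":0,"hand":30},{"dx":0,"dy":0,"dz":1.5,"ax":0,"ay":0,"az":0,"hand":30},{"dx":0,"dy":0,"dz":2.5,"ax":0,"ay":0,"az":0,"hand":30},{"dx":0,"dy":0,"dz":2.8,"ax":0,"ay":0,"az":0,"hand":30},{"dx":0,"dy":0,"dz":2.8,"ax":0,"ay":0,"az":0,"hand":30},{"dx":0,"dy":0,"dz":2.8,"ax":0,"ay":0,"az":0,"hand":30},{"dx":0,"dy":-1,"dz":2,"ax":0,"ay":0,"az":0.02,"hand":30},{"dx":0,"dy":-2,"dz":0.5,"ax":0,"ay":0,"az":0.02,"hand":30}]'; python3 -c "
from h import *
tool()"
```

```text
t: 5.92
ee_pos: [0.5253, 0.3019, 0.2403]
tcp_rot: [-0.0, 0.718, 0.696, -0.002]
ft_force: [0.4, -0.0, -4.1]
opening: 0.0579
t 5.92 tcp [525.3 301.9 240.3] jaw -1.83 zaxis [-0.004 -0.003 -1.   ] F [ 0.4 -0.  -4.1] open 57.9
```

```bash
python3 -m handwheel '[{"dx":0.2,"dy":-3.2,"dz":0,"ax":0,"ay":0,"az":0.02,"hand":30},{"dx":0.2,"dy":-3.5,"dz":0,"ax":0,"ay":0,"az":0.02,"hand":30},{"dx":0.2,"dy":-3.5,"dz":0,"ax":0,"ay":0,"az":0.02,"hand":30},{"dx":0.2,"dy":-3.5,"dz":0,"ax":0,"ay":0,"az":0.02,"hand":30},{"dx":0.2,"dy":-3.5,"dz":0,"ax":0,"ay":0,"az":0.02,"hand":30},{"dx":0.2,"dy":-3.5,"dz":0,"ax":0,"ay":0,"az":0.02,"hand":30},{"dx":0.2,"dy":-3.5,"dz":0,"ax":0,"ay":0,"az":0.02,"hand":30},{"dx":0.2,"dy":-2.5,"dz":0,"ax":0,"ay":0,"az":0.02,"hand":30}]'; python3 -c "
from h import *
tool()"
```

```text
t: 6.58
ee_pos: [0.5378, 0.0261, 0.2446]
tcp_rot: [-0.001, 0.655, 0.756, -0.0]
ft_force: [0.2, -0.8, -4.6]
opening: 0.058
t 6.58 tcp [537.8  26.1 244.6] jaw 8.18 zaxis [-0.001  0.001 -1.   ] F [ 0.2 -0.8 -4.6] open 58.0
```

```bash
python3 -m handwheel '[{"dx":0.2,"dy":-2.5,"dz":0,"ax":0,"ay":0,"az":0,"hand":30},{"dx":0.2,"dy":-1.8,"dz":0,"ax":0,"ay":0,"az":0,"hand":30},{"dx":0.1,"dy":-1,"dz":0,"ax":0,"ay":0,"az":0,"hand":30},{"dx":0,"dy":-0.4,"dz":0,"ax":0,"ay":0,"az":0,"hand":30},{"dx":0,"dy":0,"dz":0,"ax":0,"ay":0,"az":0,"hand":30},{"dx":0,"dy":0,"dz":0,"ax":0,"ay":0,"az":0,"hand":30},{"dx":0,"dy":0,"dz":0,"ax":0,"ay":0,"az":0,"hand":30},{"dx":0,"dy":0,"dz":0,"ax":0,"ay":0,"az":0,"hand":30}]'
cat > look.py <<'E'
from h import *
import sys
tag=sys.argv[1]; cams=sys.argv[2:] or ['scene','side']
tool()
for n in cams:
    d=arm.snapshot(n);W=(wcloud if n=='wrist' else cloud)(d)
    cv2.imwrite(f'pics/{tag}_{n}.png',d['img'][:,:,::-1]);np.save(f'{tag}_{n}_W.npy',W);np.save(f'{tag}_{n}_i.npy',d['img'])
    hsv=cv2.cvtColor(d['img'],cv2.COLOR_RGB2HSV)
    b=(hsv[...,0]>105)&(hsv[...,0]<130)&(hsv[...,1]>120)&near(W,(.542,-.029),.15,.045,.062)
    print(n,'rim',b.sum(),*(rect(W[b]) if b.sum()>5 else ()))
    br=near(W,(.555,-.107),.05,.093,.106);print('carton',br.sum(),*(rect(W[br]) if br.sum()>5 else ()))
    g=near(W,(.53,.052),.045,.093,.106);print('tub',g.sum(),*(rect(W[g]) if g.sum()>5 else ()), cv2.minEnclosingCircle((W[g][:,:2]*1000).astype(np.float32)) if g.sum()>5 else '')
E
python3 look.py a wrist scene side
```

```text
t: 7.25
ee_pos: [0.5409, -0.0377, 0.2455]
tcp_rot: [-0.001, 0.657, 0.754, -0.0]
ft_force: [0.5, -0.8, -3.4]
opening: 0.0579
t 7.25 tcp [540.9 -37.7 245.5] jaw 7.9 zaxis [-0.002  0.001 -1.   ] F [ 0.5 -0.8 -3.4] open 57.9
wrist rim 916 [534.3  18. ] [ 75.4 130.3] 8.6
carton 0
tub 1669 [527.   52.8] [46.8 47.7] 8.3 ((526.86279296875, 52.58198165893555), 24.69936180114746)
scene rim 443 [543.9 -27.8] [ 77.3 222.6] 8.6
carton 610 [ 556.3 -106.4] [56.8 51.8] 9.7
tub 253 [531.9  57. ] [37.6 52.2] 32.9 ((527.408447265625, 54.11396408081055), 26.08245849609375)
side rim 164 [541.2 -29.9] [ 76.9 221.9] 8.6
carton 526 [ 554.2 -108.6] [57.5 51.6] 10.7
tub 207 [522.9  49.7] [39.  47.4] 22.5 ((527.1126708984375, 51.69208526611328), 25.131460189819336)
```

View pics/a_wrist.png

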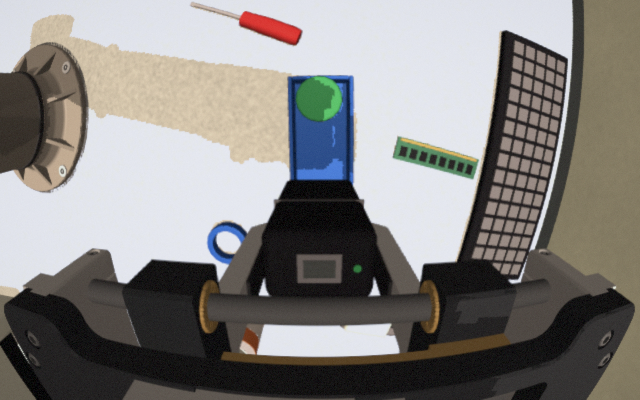

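View pics/a_side.png

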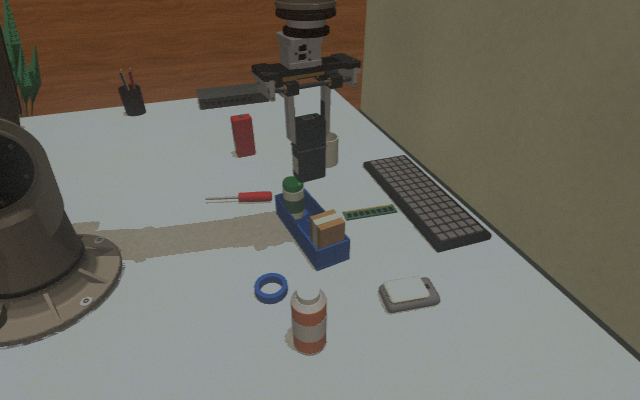

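The wrist picture shows the held adapter at (320,255) square to the tote, with the tub at (319,99) at the tote's far end. The side picture shows the adapter clear above the tote near (310,150).

```bash
python3 -m handwheel '[{"dx":0.25,"dy":-0.7,"dz":0,"ax":0,"ay":0,"az":0.01,"hand":30},{"dx":0.2,"dy":-0.7,"dz":0,"ax":0,"ay":0,"az":0,"hand":30},{"dx":0,"dy":-0.3,"dz":0,"ax":0,"ay":0,"az":0,"hand":30},{"dx":0,"dy":0,"dz":0,"ax":0,"ay":0,"az":0,"hand":30},{"dx":0,"dy":0,"dz":0,"ax":0,"ay":0,"az":0,"hand":30},{"dx":0,"dy":0,"dz":-1.5,"ax":0,"ay":0,"az":0,"hand":30},{"dx":0,"dy":0,"dz":-1.5,"ax":0,"ay":0,"az":0,"hand":30},{"dx":0,"dy":0,"dz":-0.5,"ax":0,"ay":0,"az":0,"hand":30}]'; python3 -c "
from h import *
tool()"
```

```text
t: 8.07
ee_pos: [0.5466, -0.054, 0.2108]
tcp_rot: [-0.001, 0.653, 0.758, 0.001]
ft_force: [0.5, -0.7, -4.2]
opening: 0.0579
t 8.07 tcp [546.6 -54.  210.8] jaw 8.53 zaxis [ 0.     0.002 -1.   ] F [ 0.5 -0.7 -4.2] open 57.9
```

```bash
python3 -m handwheel '[{"dx":0,"dy":-0.3,"dz":0,"ax":0,"ay":0,"az":0,"hand":30},{"dx":0,"dy":-0.05,"dz":0,"ax":0,"ay":0,"az":0,"hand":30},{"dx":0,"dy":0,"dz":0,"ax":0,"ay":0,"az":0,"hand":30},{"dx":0,"dy":0,"dz":0,"ax":0,"ay":0,"az":0,"hand":30},{"dx":0,"dy":0,"dz":-0.3,"ax":0,"ay":0,"az":0,"hand":30},{"dx":0,"dy":0,"dz":-0.3,"ax":0,"ay":0,"az":0,"hand":30},{"dx":0,"dy":0,"dz":0,"ax":0,"ay":0,"az":0,"hand":30},{"dx":0,"dy":0,"dz":0,"ax":0,"ay":0,"az":0,"hand":30}]'; python3 look.py b scene side
python3 - <<'E'
from h import *
for n in('scene','side'):
    W=np.load(f'b_{n}_W.npy'); 
    for z0 in(.125,.14,.155):
        p=W[near(W,(.547,-.059),.05,z0,z0+.015)]
        if len(p)>5:
            C=np.array([.5425,-.0289]);a=np.radians(8.6);r=p[:,:2]-C
            s=-r[:,0]*np.sin(a)+r[:,1]*np.cos(a);l=r[:,0]*np.cos(a)+r[:,1]*np.sin(a)
            print(n,z0,len(p),'s',np.percentile(s*1000,[2,98]).round(1),'lat',np.percentile(l*1000,[2,98]).round(1))
    im=np.load(f'b_{n}_i.npy');c=im[120:280,220:380] if n=='side' else im[120:280,230:390]
    cv2.imwrite(f'pics/bz_{n}.png',cv2.resize(c[:,:,::-1],(600,600),interpolation=cv2.INTER_CUBIC))
E
```

```text
t: 8.73
ee_pos: [0.5471, -0.0575, 0.2059]
tcp_rot: [-0.0, 0.653, 0.758, 0.001]
ft_force: [0.6, -0.6, -4.1]
opening: 0.058
t 8.73 tcp [547.1 -57.5 205.9] jaw 8.53 zaxis [ 0.001  0.002 -1.   ] F [ 0.6 -0.6 -4.1] open 58.0
scene rim 400 [544.6 -27.8] [ 77.6 222.6] 8.1
carton 610 [ 556.2 -106.7] [56.9 51.2] 8.4
tub 270 [532.2  54.9] [40.6 48.8] 23.2 ((528.5296630859375, 53.10730743408203), 25.35834503173828)
side rim 156 [539.8 -28.6] [ 76.7 224. ] 9.3
carton 531 [ 554.4 -108.5] [57.7 52.4] 10.7
tub 205 [522.1  52. ] [46.5 37.2] 73.8 ((526.8943481445312, 51.880043029785156), 24.652259826660156)
scene 0.125 127 s [-48.9 -13. ] lat [-24.2  30.2]
scene 0.14 157 s [-48.7 -16. ] lat [-24.1  30.3]
scene 0.155 162 s [-48.9 -15.2] lat [-23.8  30.4]
side 0.125 172 s [-50.4 -16.6] lat [-30.1  24. ]
side 0.14 194 s [-50.7 -19.6] lat [-30.6  24.2]
side 0.155 203 s [-50.7 -21. ] lat [-30.7  24.1]
```

View pics/bz_side.png

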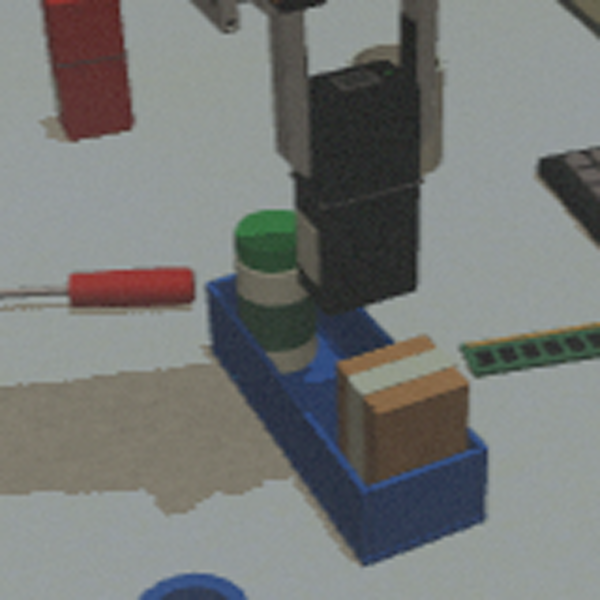

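View pics/bz_scene.png

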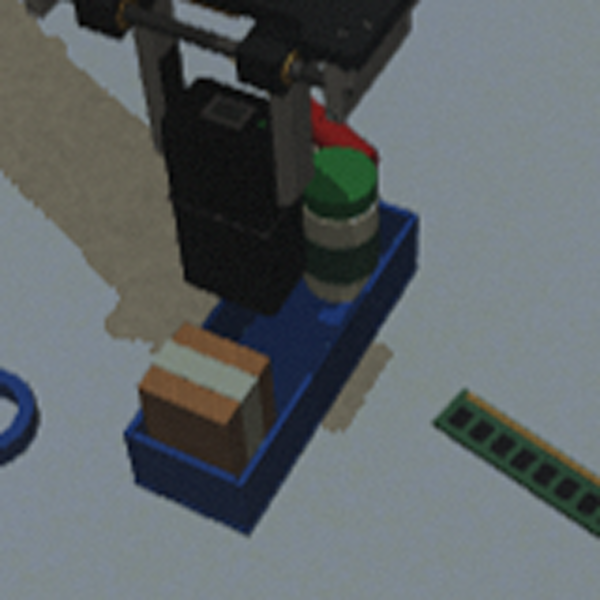

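Both cameras agree: about 5 mm of clearance to the carton, centred sideways, jaws square. Lowering.

```bash
python3 -m handwheel '[{"dx":0,"dy":0,"dz":-1.2,"ax":0,"ay":0,"az":0,"hand":30},{"dx":0,"dy":0,"dz":-1.2,"ax":0,"ay":0,"az":0,"hand":30},{"dx":0,"dy":0,"dz":-1.2,"ax":0,"ay":0,"az":0,"hand":30},{"dx":0,"dy":0,"dz":-1.2,"ax":0,"ay":0,"az":0,"hand":30},{"dx":0,"dy":0,"dz":-0.6,"ax":0,"ay":0,"az":0,"hand":30},{"dx":0,"dy":0,"dz":-0.2,"ax":0,"ay":0,"az":0,"hand":30},{"dx":0,"dy":0,"dz":0,"ax":0,"ay":0,"az":0,"hand":30},{"dx":0,"dy":0,"dz":0,"ax":0,"ay":0,"az":0,"hand":30}]'; python3 -c "
from h import *
tool()"
```

```text
t: 9.5
ee_pos: [0.5457, -0.0575, 0.1424]
tcp_rot: [-0.001, 0.653, 0.758, 0.0]
ft_force: [0.1, 0.2, -3.6]
opening: 0.0579
t 9.5 tcp [545.7 -57.5 142.4] jaw 8.53 zaxis [-0.001  0.002 -1.   ] F [ 0.1  0.2 -3.6] open 57.9
```

Remaining: 54 mm. The adapter's underside is now at about 60 mm.

```bash
python3 -m handwheel '[{"dx":0.05,"dy":-0.05,"dz":-0.9,"ax":0,"ay":0,"az":0,"hand":30},{"dx":0,"dy":0,"dz":-0.9,"ax":0,"ay":0,"az":0,"hand":30},{"dx":0,"dy":0,"dz":-0.9,"ax":0,"ay":0,"az":0,"hand":30},{"dx":0,"dy":0,"dz":-0.8,"ax":0,"ay":0,"az":0,"hand":30},{"dx":0,"dy":0,"dz":-0.4,"ax":0,"ay":0,"az":0,"hand":30},{"dx":0,"dy":0,"dz":-0.2,"ax":0,"ay":0,"az":0,"hand":30},{"dx":0,"dy":0,"dz":0,"ax":0,"ay":0,"az":0,"hand":30},{"dx":0,"dy":0,"dz":0,"ax":0,"ay":0,"az":0,"hand":30}]'; python3 -c "
from h import *
tool()"
```

```text
t: 10.17
ee_pos: [0.5468, -0.0581, 0.0975]
tcp_rot: [-0.0, 0.653, 0.758, 0.001]
ft_force: [-0.4, -0.2, -3.7]
opening: 0.0579
t 10.17 tcp [546.8 -58.1  97.5] jaw 8.54 zaxis [ 0.     0.002 -1.   ] F [-0.4 -0.2 -3.7] open 57.9
```

```bash
python3 -m handwheel '[{"dx":0,"dy":0,"dz":-0.3,"ax":0,"ay":0,"az":0,"hand":30},{"dx":0,"dy":0,"dz":-0.2,"ax":0,"ay":0,"az":0,"hand":30},{"dx":0,"dy":0,"dz":-0.2,"ax":0,"ay":0,"az":0,"hand":30},{"dx":0,"dy":0,"dz":-0.1,"ax":0,"ay":0,"az":0,"hand":30},{"dx":0,"dy":0,"dz":-0.1,"ax":0,"ay":0,"az":0,"hand":30},{"dx":0,"dy":0,"dz":-0.1,"ax":0,"ay":0,"az":0,"hand":30},{"dx":0,"dy":0,"dz":0,"ax":0,"ay":0,"az":0,"hand":30},{"dx":0,"dy":0,"dz":0,"ax":0,"ay":0,"az":0,"hand":30}]'; python3 -c "
from h import *
tool()"
```

```text
t: 10.83
ee_pos: [0.5477, -0.0581, 0.0877]
tcp_rot: [0.0, 0.652, 0.758, 0.002]
ft_force: [0.2, 0.3, -3.8]
opening: 0.0581
t 10.83 tcp [547.7 -58.1  87.7] jaw 8.54 zaxis [ 0.002  0.002 -1.   ] F [ 0.2  0.3 -3.8] open 58.1
```

```bash
python3 -m handwheel '[{"dx":0,"dy":0,"dz":-0.05,"ax":0,"ay":0,"az":0,"hand":30},{"dx":0,"dy":0,"dz":-0.05,"ax":0,"ay":0,"az":0,"hand":30},{"dx":0,"dy":0,"dz":-0.05,"ax":0,"ay":0,"az":0,"hand":30},{"dx":0,"dy":0,"dz":0,"ax":0,"ay":0,"az":0,"hand":30},{"dx":0,"dy":0,"dz":0,"ax":0,"ay":0,"az":0,"hand":30},{"dx":0,"dy":0,"dz":0,"ax":0,"ay":0,"az":0,"hand":30},{"dx":0,"dy":0,"dz":0,"ax":0,"ay":0,"az":0,"hand":30},{"dx":0,"dy":0,"dz":0,"ax":0,"ay":0,"az":0,"hand":30}]'; python3 -c "
from h import *
tool()"
```

```text
t: 11.5
ee_pos: [0.5479, -0.0582, 0.0877]
tcp_rot: [0.0, 0.653, 0.758, 0.002]
ft_force: [0.8, 0.4, -3.9]
opening: 0.0577
t 11.5 tcp [547.9 -58.2  87.7] jaw 8.52 zaxis [ 0.003  0.003 -1.   ] F [ 0.8  0.4 -3.9] open 57.7
```

```bash
python3 -m handwheel '[{"dx":0,"dy":0,"dz":-0.15,"ax":0,"ay":0,"az":0,"hand":30},{"dx":0,"dy":0,"dz":-0.1,"ax":0,"ay":0,"az":0,"hand":30},{"dx":0,"dy":0,"dz":0,"ax":0,"ay":0,"az":0,"hand":30},{"dx":0,"dy":0,"dz":0,"ax":0,"ay":0,"az":0,"hand":30},{"dx":0,"dy":0,"dz":0,"ax":0,"ay":0,"az":0,"hand":30},{"dx":0,"dy":0,"dz":0,"ax":0,"ay":0,"az":0,"hand":30},{"dx":0,"dy":0,"dz":0,"ax":0,"ay":0,"az":0,"hand":30},{"dx":0,"dy":0,"dz":0,"ax":0,"ay":0,"az":0,"hand":30}]'; python3 -c "
from h import *
tool()"
```

```text
t: 12.17
ee_pos: [0.5481, -0.0586, 0.0873]
tcp_rot: [-0.0, 0.653, 0.758, 0.003]
ft_force: [-0.9, 0.2, 1.7]
opening: 0.0581
t 12.17 tcp [548.1 -58.6  87.3] jaw 8.5 zaxis [ 0.003  0.004 -1.   ] F [-0.9  0.2  1.7] open 58.1
```

The weight has come off, so the adapter is on the floor. Releasing.

```bash
python3 -m handwheel '[{"dx":0,"dy":0,"dz":0,"ax":0,"ay":0,"az":0,"hand":65},{"dx":0,"dy":0,"dz":0,"ax":0,"ay":0,"az":0,"hand":75},{"dx":0,"dy":0,"dz":0,"ax":0,"ay":0,"az":0,"hand":90},{"dx":0,"dy":0,"dz":0,"ax":0,"ay":0,"az":0,"hand":100},{"dx":0,"dy":0,"dz":0,"ax":0,"ay":0,"az":0,"hand":100},{"dx":0,"dy":0,"dz":0.5,"ax":0,"ay":0,"az":0,"hand":100},{"dx":0,"dy":0,"dz":1.5,"ax":0,"ay":0,"az":0,"hand":100},{"dx":0,"dy":0,"dz":2,"ax":0,"ay":0,"az":0,"hand":100}]'; python3 -c "
from h import *
tool()"
```

```text
t: 12.83
ee_pos: [0.5468, -0.0587, 0.1263]
tcp_rot: [-0.001, 0.653, 0.758, 0.001]
ft_force: [0.6, -0.3, -0.1]
opening: 0.0942
t 12.83 tcp [546.8 -58.7 126.3] jaw 8.49 zaxis [-0.001  0.003 -1.   ] F [ 0.6 -0.3 -0.1] open 94.2
```

```bash
python3 -m handwheel '[{"dx":0,"dy":0,"dz":2.5,"ax":0,"ay":0,"az":0,"hand":100},{"dx":0,"dy":0,"dz":2.5,"ax":0,"ay":0,"az":0,"hand":100},{"dx":-0.8,"dy":-2.2,"dz":1.5,"ax":0,"ay":0,"az":0,"hand":100},{"dx":-1.1,"dy":-3.0,"dz":0.3,"ax":0,"ay":0,"az":0,"hand":100},{"dx":-1.1,"dy":-3.0,"dz":0,"ax":0,"ay":0,"az":0,"hand":100},{"dx":-1.1,"dy":-3.0,"dz":0,"ax":0,"ay":0,"az":0,"hand":100},{"dx":-1.1,"dy":-3.0,"dz":0,"ax":0,"ay":0,"az":0,"hand":100},{"dx":-0.6,"dy":-2.0,"dz":0,"ax":0,"ay":0,"az":0,"hand":100}]'; python3 look.py c scene side
python3 - <<'E'
from h import *
for n in('scene','side'):
    W=np.load(f'c_{n}_W.npy'); p=W[near(W,(.547,-.059),.045,.118,.14)]
    print(n,len(p),np.median(p[:,2]).round(4) if len(p) else'',*(rect(p) if len(p)>4 else ()))
    im=np.load(f'c_{n}_i.npy');c=im[120:280,220:380] if n=='side' else im[120:280,230:390]
    cv2.imwrite(f'pics/cz_{n}.png',cv2.resize(c[:,:,::-1],(600,600),interpolation=cv2.INTER_CUBIC))
E
```

```text
t: 13.5
ee_pos: [0.4892, -0.2221, 0.2051]
tcp_rot: [0.002, 0.649, 0.761, 0.004]
ft_force: [0.7, -0.4, -0.7]
opening: 0.0943
t 13.5 tcp [ 489.2 -222.1  205.1] jaw 9.02 zaxis [ 0.008  0.004 -1.   ] F [ 0.7 -0.4 -0.7] open 94.3
scene rim 397 [544.1 -27.4] [ 77.  222.9] 8.5
carton 705 [554.7 -99.2] [58.  64.7] 8.1
tub 298 [529.4  53.4] [45.3 48.5] 35.2 ((528.80615234375, 53.350528717041016), 24.902790069580078)
side rim 164 [541.2 -34.6] [ 75.8 213.1] 8.8
carton 639 [ 553.1 -100.3] [58.1 66.8] 8.4
tub 221 [529.1  49.3] [48.8 42.8] 40.0 ((527.9771118164062, 50.26031494140625), 25.076679229736328)
scene 499 0.1298 [550.1 -58.3] [57.5 41.2] 11.1
side 429 0.1299 [546.9 -60.4] [57.5 40.9] 7.1
```

View pics/cz_side.png

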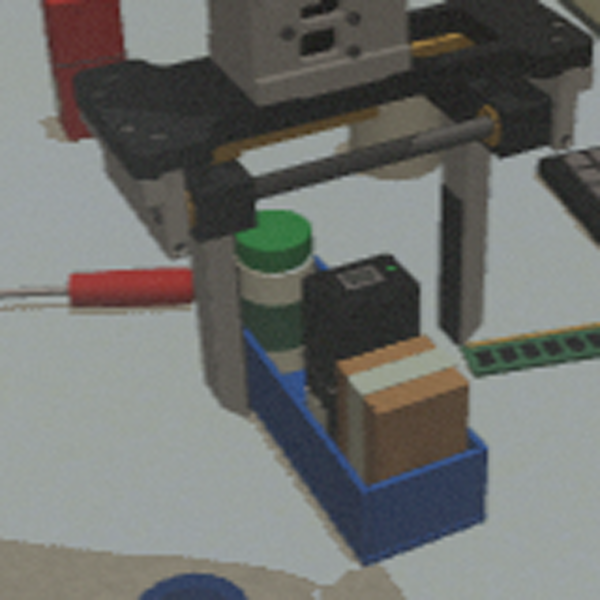

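The side picture shows the adapter standing flat at (360,320) of the crop, between carton and tub. Its top is at 130 mm, which matches 5 + 125. Now the can.

```bash
python3 -m handwheel '[{"dx":-1.0,"dy":-2.2,"dz":0,"ax":0,"ay":0,"az":0,"hand":100},{"dx":-0.7,"dy":-1.6,"dz":0,"ax":0,"ay":0,"az":0,"hand":100},{"dx":-0.4,"dy":-1,"dz":0,"ax":0,"ay":0,"az":0,"hand":100},{"dx":-0.1,"dy":-0.3,"dz":0,"ax":-0.004,"ay":0.008,"az":0,"hand":100},{"dx":0,"dy":0,"dz":0,"ax":0,"ay":0,"az":0,"hand":100},{"dx":0,"dy":0,"dz":0,"ax":0,"ay":0,"az":0,"hand":100},{"dx":0,"dy":0,"dz":0,"ax":0,"ay":0,"az":0,"hand":100},{"dx":0,"dy":0,"dz":0,"ax":0,"ay":0,"az":0,"hand":100}]'; python3 look.py d wrist
python3 - <<'E'
from h import *
W=np.load('d_wrist_W.npy');p=W[near(W,(.458,-.293),.05,.115,.135)]
print(len(p),np.median(p[:,2]),cv2.minEnclosingCircle((p[:,:2]*1000).astype(np.float32)),*rect(p))
E
```

```text
t: 14.27
ee_pos: [0.4689, -0.2714, 0.2061]
tcp_rot: [-0.0, 0.649, 0.761, 0.0]
ft_force: [-0.1, -0.1, 0.5]
opening: 0.0941
t 14.27 tcp [ 468.9 -271.4  206.1] jaw 9.03 zaxis [-0.     0.001 -1.   ] F [-0.1 -0.1  0.5] open 94.1
wrist rim 775 [550.1 -94.2] [77.1 90.2] 8.8
carton 2955 [ 553.2 -100.2] [58.2 65. ] 9.0
tub 0 
1229 0.12404025804243404 ((457.0660095214844, -292.8308410644531), 18.266925811767578) [ 457.1 -292.5] [34.3 35.4] 8.0
```

View pics/d_wrist.png

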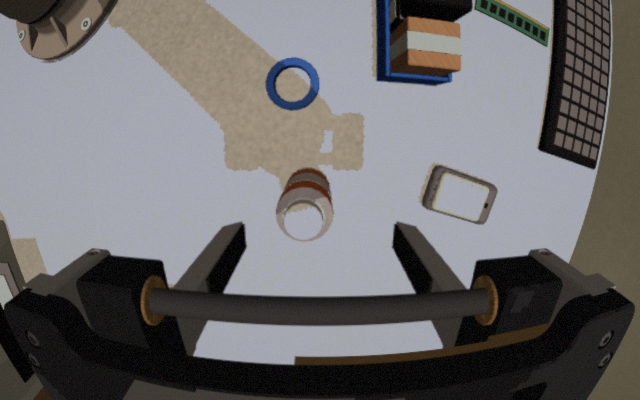

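The wrist picture shows the can's white cap at (303,220) between the fingers, with tape (293,83) and mouse (460,193) well clear.

```bash
python3 -m handwheel '[{"dx":-0.4,"dy":-0.8,"dz":0,"ax":0,"ay":0,"az":0,"hand":100},{"dx":-0.35,"dy":-0.65,"dz":0,"ax":0,"ay":0,"az":0,"hand":100},{"dx":-0.15,"dy":-0.3,"dz":0,"ax":0,"ay":0,"az":0,"hand":100},{"dx":0,"dy":0,"dz":0,"ax":0,"ay":0,"az":0,"hand":100},{"dx":0,"dy":0,"dz":0,"ax":0,"ay":0,"az":0,"hand":100},{"dx":0,"dy":0,"dz":-1.5,"ax":0,"ay":0,"az":0,"hand":100},{"dx":0,"dy":0,"dz":-1.5,"ax":0,"ay":0,"az":0,"hand":100},{"dx":0,"dy":0,"dz":-0.5,"ax":0,"ay":0,"az":0,"hand":100}]'; python3 -c "
from h import *
tool()"
```

```text
t: 14.98
ee_pos: [0.4601, -0.2905, 0.1715]
tcp_rot: [0.001, 0.649, 0.761, 0.001]
ft_force: [0.0, 0.5, 0.4]
opening: 0.0942
t 14.98 tcp [ 460.1 -290.5  171.5] jaw 9.08 zaxis [ 0.003  0.    -1.   ] F [0.  0.5 0.4] open 94.2
```

```bash
python3 -m handwheel '[{"dx":-0.2,"dy":-0.2,"dz":-1.5,"ax":0,"ay":0,"az":-0.008,"hand":100},{"dx":0,"dy":0,"dz":-1.8,"ax":0,"ay":0,"az":0,"hand":100},{"dx":0,"dy":0,"dz":-1.8,"ax":0,"ay":0,"az":0,"hand":100},{"dx":0,"dy":0,"dz":-1.8,"ax":0,"ay":0,"az":0,"hand":100},{"dx":0,"dy":0,"dz":-1.0,"ax":0,"ay":0,"az":0,"hand":100},{"dx":0,"dy":0,"dz":-0.4,"ax":0,"ay":0,"az":0,"hand":100},{"dx":0,"dy":0,"dz":0,"ax":0,"ay":0,"az":0,"hand":100},{"dx":0,"dy":0,"dz":0,"ax":0,"ay":0,"az":0,"hand":100}]'; python3 -c "
from h import *
tool()"
```

```text
t: 15.65
ee_pos: [0.4587, -0.2929, 0.0862]
tcp_rot: [0.001, 0.652, 0.758, 0.001]
ft_force: [0.9, 0.3, 0.4]
opening: 0.0939
t 15.65 tcp [ 458.7 -292.9   86.2] jaw 8.58 zaxis [ 0.003  0.    -1.   ] F [0.9 0.3 0.4] open 93.9
```

```bash
python3 -m handwheel '[{"dx":-0.1,"dy":0,"dz":-0.8,"ax":0,"ay":0.003,"az":0,"hand":100},{"dx":0,"dy":0,"dz":-0.5,"ax":0,"ay":0,"az":0,"hand":100},{"dx":0,"dy":0,"dz":-0.2,"ax":0,"ay":0,"az":0,"hand":85},{"dx":0,"dy":0,"dz":0,"ax":0,"ay":0,"az":0,"hand":70},{"dx":0,"dy":0,"dz":0,"ax":0,"ay":0,"az":0,"hand":50},{"dx":0,"dy":0,"dz":0,"ax":0,"ay":0,"az":0,"hand":30},{"dx":0,"dy":0,"dz":0,"ax":0,"ay":0,"az":0,"hand":30},{"dx":0,"dy":0,"dz":0,"ax":0,"ay":0,"az":0,"hand":30}]'; python3 -c "
from h import *
tool()"
```

```text
t: 16.32
ee_pos: [0.4594, -0.2935, 0.0726]
tcp_rot: [0.002, 0.652, 0.758, 0.001]
ft_force: [-2.5, 0.5, 1.9]
opening: 0.0572
t 16.32 tcp [ 459.4 -293.5   72.6] jaw 8.61 zaxis [ 0.004 -0.001 -1.   ] F [-2.5  0.5  1.9] open 57.2
```

```bash
python3 -m handwheel '[{"dx":0,"dy":0,"dz":0,"ax":0,"ay":0,"az":0,"hand":30},{"dx":0,"dy":0,"dz":0,"ax":0,"ay":0,"az":0,"hand":30},{"dx":0,"dy":0,"dz":0.5,"ax":0,"ay":0,"az":0,"hand":30},{"dx":0,"dy":0,"dz":1.5,"ax":0,"ay":0,"az":0,"hand":30},{"dx":0,"dy":0,"dz":2.5,"ax":0,"ay":0,"az":0,"hand":30},{"dx":0,"dy":0,"dz":2.8,"ax":0,"ay":0,"az":0,"hand":30},{"dx":0,"dy":0,"dz":2.8,"ax":0,"ay":0,"az":0,"hand":30},{"dx":0,"dy":0,"dz":2.8,"ax":0,"ay":0,"az":0,"hand":30}]'; python3 -c "
from h import *
tool()"
```

```text
t: 16.98
ee_pos: [0.4539, -0.2914, 0.2016]
tcp_rot: [-0.004, 0.653, 0.758, -0.002]
ft_force: [0.1, -0.2, -4.1]
opening: 0.0562
t 16.98 tcp [ 453.9 -291.4  201.6] jaw 8.52 zaxis [-0.009  0.002 -1.   ] F [ 0.1 -0.2 -4.1] open 56.2
```

```bash
python3 -m handwheel '[{"dx":0.2,"dy":1,"dz":2.2,"ax":0,"ay":0,"az":0,"hand":30},{"dx":0.6,"dy":2,"dz":0.8,"ax":0,"ay":-0.008,"az":0,"hand":30},{"dx":1,"dy":3,"dz":0.2,"ax":0,"ay":0,"az":0,"hand":30},{"dx":1,"dy":3.2,"dz":0,"ax":0,"ay":0,"az":0,"hand":30},{"dx":1,"dy":3.2,"dz":0,"ax":0,"ay":0,"az":0,"hand":30},{"dx":1,"dy":3.2,"dz":0,"ax":0,"ay":0,"az":0,"hand":30},{"dx":1,"dy":3.2,"dz":0,"ax":0,"ay":0,"az":0,"hand":30},{"dx":0.7,"dy":2.2,"dz":0,"ax":0,"ay":0,"az":0,"hand":30}]'; python3 -c "
from h import *
tool()"
```

```text
t: 17.65
ee_pos: [0.5181, -0.0807, 0.2454]
tcp_rot: [0.004, 0.658, 0.753, 0.004]
ft_force: [0.9, -0.1, -2.7]
opening: 0.0557
t 17.65 tcp [518.1 -80.7 245.4] jaw 7.7 zaxis [ 0.011  0.    -1.   ] F [ 0.9 -0.1 -2.7] open 55.7
```

```bash
python3 -m handwheel '[{"dx":0.6,"dy":2.2,"dz":0,"ax":0,"ay":0,"az":0,"hand":30},{"dx":0.5,"dy":1.7,"dz":0,"ax":0,"ay":0,"az":0.01,"hand":30},{"dx":0.3,"dy":1,"dz":0,"ax":0,"ay":0.006,"az":0,"hand":30},{"dx":0.1,"dy":0.4,"dz":0,"ax":0,"ay":0,"az":0,"hand":30},{"dx":0,"dy":0,"dz":0,"ax":0,"ay":0,"az":0,"hand":30},{"dx":0,"dy":0,"dz":0,"ax":0,"ay":0,"az":0,"hand":30},{"dx":0,"dy":0,"dz":0,"ax":0,"ay":0,"az":0,"hand":30},{"dx":0,"dy":0,"dz":0,"ax":0,"ay":0,"az":0,"hand":30}]'; python3 -c "
from h import *
tool()"
```

```text
t: 18.32
ee_pos: [0.5333, -0.0234, 0.2459]
tcp_rot: [0.001, 0.653, 0.757, 0.001]
ft_force: [-0.4, -0.5, -3.6]
opening: 0.0558
t 18.32 tcp [533.3 -23.4 245.9] jaw 8.48 zaxis [ 0.003 -0.    -1.   ] F [-0.4 -0.5 -3.6] open 55.8
```

```bash
python3 -m handwheel '[{"dx":0.2,"dy":0.6,"dz":0,"ax":0,"ay":0,"az":0,"hand":30},{"dx":0.2,"dy":0.55,"dz":0,"ax":0,"ay":0,"az":0,"hand":30},{"dx":0.1,"dy":0.25,"dz":0,"ax":0,"ay":0,"az":0,"hand":30},{"dx":0,"dy":0,"dz":0,"ax":0,"ay":0,"az":0,"hand":30},{"dx":0,"dy":0,"dz":-1,"ax":0,"ay":0,"az":0,"hand":30},{"dx":0,"dy":0,"dz":-1,"ax":0,"ay":0,"az":0,"hand":30},{"dx":0,"dy":0,"dz":-0.4,"ax":0,"ay":0,"az":0,"hand":30},{"dx":0,"dy":0,"dz":0,"ax":0,"ay":0,"az":0,"hand":30}]'; python3 -c "
from h import *
tool()"
```

```text
t: 18.98
ee_pos: [0.5382, -0.0104, 0.2193]
tcp_rot: [0.001, 0.654, 0.756, 0.001]
ft_force: [-0.3, 0.2, -3.8]
opening: 0.0557
t 18.98 tcp [538.2 -10.4 219.3] jaw 8.27 zaxis [ 0.003 -0.    -1.   ] F [-0.3  0.2 -3.8] open 55.7
```

```bash
python3 -m handwheel '[{"dx":0.1,"dy":0.3,"dz":0,"ax":0,"ay":0.003,"az":0.004,"hand":30},{"dx":0,"dy":0.1,"dz":0,"ax":0,"ay":0,"az":0,"hand":30},{"dx":0,"dy":0,"dz":0,"ax":0,"ay":0,"az":0,"hand":30},{"dx":0,"dy":0,"dz":0,"ax":0,"ay":0,"az":0,"hand":30},{"dx":0,"dy":0,"dz":0,"ax":0,"ay":0,"az":0,"hand":30},{"dx":0,"dy":0,"dz":0,"ax":0,"ay":0,"az":0,"hand":30},{"dx":0,"dy":0,"dz":0,"ax":0,"ay":0,"az":0,"hand":30},{"dx":0,"dy":0,"dz":0,"ax":0,"ay":0,"az":0,"hand":30}]'; python3 look.py e wrist scene side
python3 - <<'E'
from h import *
C=np.array([.5425,-.0289]);a=np.radians(8.6)
def sl(p):
    r=p[:,:2]-C
    return (-r[:,0]*np.sin(a)+r[:,1]*np.cos(a))*1000,(r[:,0]*np.cos(a)+r[:,1]*np.sin(a))*1000
for n in('scene','side'):
    W=np.load(f'e_{n}_W.npy')
    for q,c,z0,z1,r in(('adapter',(.5485,-.0594),.12,.137,.045),('tub',(.528,.052),.05,.09,.04),('canlow',(.539,-.006),.15,.2,.035),('cap',(.539,-.006),.268,.276,.03)):
        p=W[near(W,c,r,z0,z1)]
        if len(p)<6: print(n,q,len(p));continue
        s,l=sl(p);print(n,q,len(p),'s',np.percentile(s,[1,50,99]).round(1),'l',np.percentile(l,[1,50,99]).round(1))
        if q in('canlow','tub'):
            A=np.c_[2*s,2*l,np.ones(len(s))];x=np.linalg.lstsq(A,s*s+l*l,rcond=None)[0];print('   circle s,l,r',x[:2].round(1),np.sqrt(x[2]+x[0]**2+x[1]**2).round(1))
    im=np.load(f'e_{n}_i.npy');c=im[100:260,220:380] if n=='side' else im[100:260,230:390]
    cv2.imwrite(f'pics/ez_{n}.png',cv2.resize(c[:,:,::-1],(600,600),interpolation=cv2.INTER_CUBIC))
E
```

```text
t: 19.65
ee_pos: [0.5394, -0.0063, 0.2193]
tcp_rot: [-0.0, 0.653, 0.758, -0.0]
ft_force: [0.5, 0.4, -3.4]
opening: 0.0561
t 19.65 tcp [539.4  -6.3 219.3] jaw 8.5 zaxis [-0.001 -0.001 -1.   ] F [ 0.5  0.4 -3.4] open 56.1
wrist rim 951 [532.8  28.8] [ 75.9 108.1] 8.7
carton 0
tub 1949 [526.5  53.2] [47.3 47.7] 7.8 ((527.0231323242188, 52.85719680786133), 24.688674926757812)
scene rim 389 [543.5 -27.9] [ 78.1 222.3] 8.7
carton 708 [ 555.3 -101. ] [58.2 61.7] 8.6
tub 157 [538.2  57.8] [27.  49.7] 27.7 ((529.3184814453125, 53.24540328979492), 24.997623443603516)
side rim 152 [541.4 -33.3] [ 77.2 214.7] 9.2
carton 641 [ 553.6 -100.9] [59.  66.4] 7.6
tub 184 [521.5  48.2] [35.9 48.9] 31.2 ((526.199462890625, 51.0524787902832), 24.47538185119629)
scene adapter 480 s [-49.5 -33.6 -10.9] l [-24.6   5.   30.9]
scene tub 262 s [ 58.   65.6 111.5] l [-34.9  12.   36.2]
   circle s,l,r [90.2 -5.5] 31.6
scene canlow 462 s [-4.4  1.4 29.3] l [-20.9  13.5  28.3]
   circle s,l,r [24.   0.1] 27.4
scene cap 244 s [ 6.3 21.2 40.6] l [-28.    1.9  19.4]
side adapter 408 s [-51.2 -38.4 -12.6] l [-28.6  -3.5  27.3]
side tub 317 s [ 57.1  65.1 110.1] l [-39.7 -17.6  30.3]
   circle s,l,r [89.2 -3.3] 29.8
side canlow 570 s [-6.   0.  30.6] l [-29.5 -13.3  21.2]
   circle s,l,r [22.8 -1.6] 27.4
side cap 158 s [ 4.9 18.1 36.1] l [-28.2  -1.1  28.5]
```

View pics/ez_scene.png

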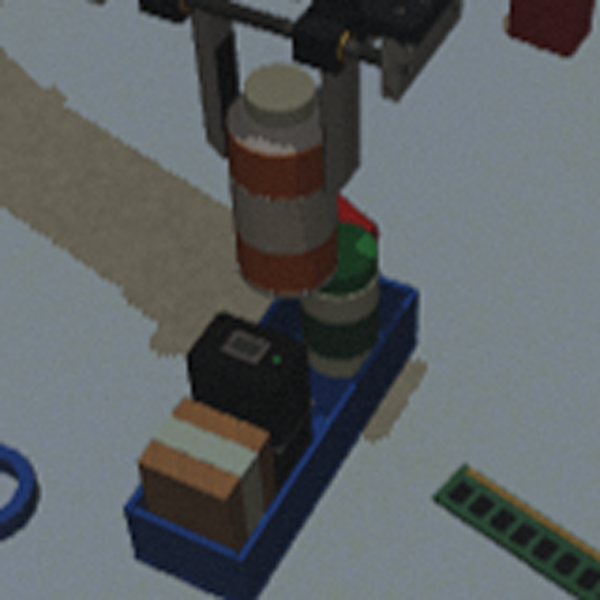

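View pics/ez_side.png

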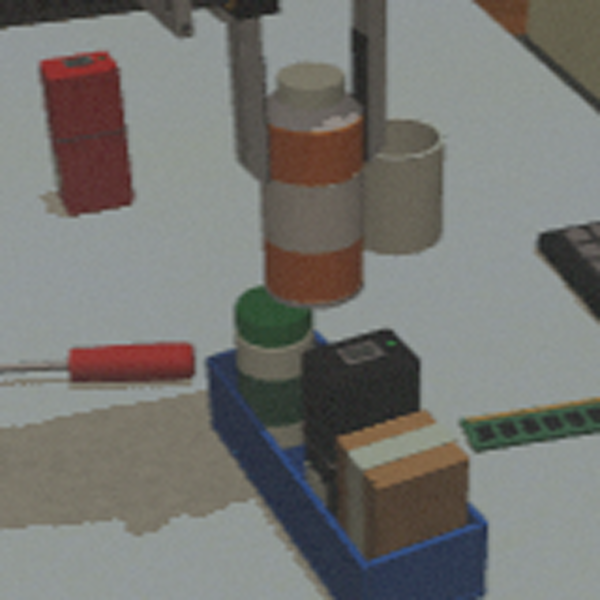

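The can hangs upright, midway over the remaining gap, with about 6 mm to the adapter and 6 mm to the tub in both cameras. Lowering.

```bash
python3 -m handwheel '[{"dx":0,"dy":0,"dz":-1.2,"ax":0,"ay":0,"az":0,"hand":30},{"dx":0,"dy":0,"dz":-1.2,"ax":0,"ay":0,"az":0,"hand":30},{"dx":0,"dy":0,"dz":-1.2,"ax":0,"ay":0,"az":0,"hand":30},{"dx":0,"dy":0,"dz":-1.2,"ax":0,"ay":0,"az":0,"hand":30},{"dx":0,"dy":0,"dz":-0.6,"ax":0,"ay":0,"az":0,"hand":30},{"dx":0,"dy":0,"dz":-0.2,"ax":0,"ay":0,"az":0,"hand":30},{"dx":0,"dy":0,"dz":0,"ax":0,"ay":0,"az":0,"hand":30},{"dx":0,"dy":0,"dz":0,"ax":0,"ay":0,"az":0,"hand":30}]'; python3 -c "
from h import *
tool()"
```

```text
t: 20.47
ee_pos: [0.5386, -0.0064, 0.1573]
tcp_rot: [-0.0, 0.653, 0.758, -0.001]
ft_force: [0.0, 0.4, -3.7]
opening: 0.0555
t 20.47 tcp [538.6  -6.4 157.3] jaw 8.5 zaxis [-0.001 -0.001 -1.   ] F [ 0.   0.4 -3.7] open 55.5
```

```bash
python3 -m handwheel '[{"dx":0.05,"dy":0,"dz":-1.1,"ax":0,"ay":0,"az":0,"hand":30},{"dx":0,"dy":0,"dz":-1.1,"ax":0,"ay":0,"az":0,"hand":30},{"dx":0,"dy":0,"dz":-1.1,"ax":0,"ay":0,"az":0,"hand":30},{"dx":0,"dy":0,"dz":-1.0,"ax":0,"ay":0,"az":0,"hand":30},{"dx":0,"dy":0,"dz":-0.6,"ax":0,"ay":0,"az":0,"hand":30},{"dx":0,"dy":0,"dz":-0.2,"ax":0,"ay":0,"az":0,"hand":30},{"dx":0,"dy":0,"dz":0,"ax":0,"ay":0,"az":0,"hand":30},{"dx":0,"dy":0,"dz":0,"ax":0,"ay":0,"az":0,"hand":30}]'; python3 -c "
from h import *
tool()"
```

```text
t: 21.13
ee_pos: [0.5394, -0.0064, 0.101]
tcp_rot: [0.0, 0.653, 0.758, -0.0]
ft_force: [-0.3, -0.2, -3.2]
opening: 0.0555
t 21.13 tcp [539.4  -6.4 101. ] jaw 8.51 zaxis [-0.    -0.001 -1.   ] F [-0.3 -0.2 -3.2] open 55.5
```

```bash
python3 -m handwheel '[{"dx":0,"dy":0,"dz":-0.6,"ax":0,"ay":0,"az":0,"hand":30},{"dx":0,"dy":0,"dz":-0.6,"ax":0,"ay":0,"az":0,"hand":30},{"dx":0,"dy":0,"dz":-0.4,"ax":0,"ay":0,"az":0,"hand":30},{"dx":0,"dy":0,"dz":-0.2,"ax":0,"ay":0,"az":0,"hand":30},{"dx":0,"dy":0,"dz":-0.1,"ax":0,"ay":0,"az":0,"hand":30},{"dx":0,"dy":0,"dz":0,"ax":0,"ay":0,"az":0,"hand":30},{"dx":0,"dy":0,"dz":0,"ax":0,"ay":0,"az":0,"hand":30},{"dx":0,"dy":0,"dz":0,"ax":0,"ay":0,"az":0,"hand":30}]'; python3 -c "
from h import *
tool()"
```

```text
t: 21.8
ee_pos: [0.5403, -0.0063, 0.081]
tcp_rot: [0.001, 0.653, 0.758, 0.0]
ft_force: [0.1, 0.3, -3.7]
opening: 0.0557
t 21.8 tcp [540.3  -6.3  81. ] jaw 8.51 zaxis [ 0.001 -0.    -1.   ] F [ 0.1  0.3 -3.7] open 55.7
```

```bash
python3 -m handwheel '[{"dx":0,"dy":0,"dz":-0.15,"ax":0,"ay":0,"az":0,"hand":30},{"dx":0,"dy":0,"dz":-0.15,"ax":0,"ay":0,"az":0,"hand":30},{"dx":0,"dy":0,"dz":-0.1,"ax":0,"ay":0,"az":0,"hand":30},{"dx":0,"dy":0,"dz":-0.1,"ax":0,"ay":0,"az":0,"hand":30},{"dx":0,"dy":0,"dz":0,"ax":0,"ay":0,"az":0,"hand":30},{"dx":0,"dy":0,"dz":0,"ax":0,"ay":0,"az":0,"hand":30},{"dx":0,"dy":0,"dz":0,"ax":0,"ay":0,"az":0,"hand":30},{"dx":0,"dy":0,"dz":0,"ax":0,"ay":0,"az":0,"hand":30}]'; python3 -c "
from h import *
tool()"
```

```text
t: 22.47
ee_pos: [0.5404, -0.0065, 0.0774]
tcp_rot: [0.0, 0.653, 0.758, 0.001]
ft_force: [0.8, 0.2, -2.9]
opening: 0.0558
t 22.47 tcp [540.4  -6.5  77.4] jaw 8.49 zaxis [ 0.002  0.001 -1.   ] F [ 0.8  0.2 -2.9] open 55.8
```

```bash
python3 -m handwheel '[{"dx":0,"dy":0,"dz":-0.15,"ax":0,"ay":0,"az":0,"hand":30},{"dx":0,"dy":0,"dz":-0.1,"ax":0,"ay":0,"az":0,"hand":30},{"dx":0,"dy":0,"dz":0,"ax":0,"ay":0,"az":0,"hand":30},{"dx":0,"dy":0,"dz":0,"ax":0,"ay":0,"az":0,"hand":30},{"dx":0,"dy":0,"dz":0,"ax":0,"ay":0,"az":0,"hand":30},{"dx":0,"dy":0,"dz":0,"ax":0,"ay":0,"az":0,"hand":30},{"dx":0,"dy":0,"dz":0,"ax":0,"ay":0,"az":0,"hand":30},{"dx":0,"dy":0,"dz":0,"ax":0,"ay":0,"az":0,"hand":30}]'; python3 -c "
from h import *
tool()"
```

```text
t: 23.13
ee_pos: [0.5402, -0.0063, 0.0766]
tcp_rot: [-0.0, 0.653, 0.757, 0.001]
ft_force: [-2.0, 0.3, 3.4]
opening: 0.0556
t 23.13 tcp [540.2  -6.3  76.6] jaw 8.49 zaxis [ 0.001  0.003 -1.   ] F [-2.   0.3  3.4] open 55.6
```

The can is seated: the force now pushes up by 3.4 N. Releasing and rising.

```bash
python3 -m handwheel '[{"dx":0,"dy":0,"dz":0,"ax":0,"ay":0,"az":0,"hand":63},{"dx":0,"dy":0,"dz":0,"ax":0,"ay":0,"az":0,"hand":72},{"dx":0,"dy":0,"dz":0,"ax":0,"ay":0,"az":0,"hand":88},{"dx":0,"dy":0,"dz":0,"ax":0,"ay":0,"az":0,"hand":100},{"dx":0,"dy":0,"dz":0,"ax":0,"ay":0,"az":0,"hand":100},{"dx":0,"dy":0,"dz":0.5,"ax":0,"ay":0,"az":0,"hand":100},{"dx":0,"dy":0,"dz":1.5,"ax":0,"ay":0,"az":0,"hand":100},{"dx":0,"dy":0,"dz":2,"ax":0,"ay":0,"az":0,"hand":100}]'; python3 -m handwheel '[{"dx":0,"dy":0,"dz":2.5,"ax":0,"ay":0,"az":0,"hand":100},{"dx":0,"dy":0,"dz":2.5,"ax":0,"ay":0,"az":0,"hand":100},{"dx":0,"dy":0,"dz":2.5,"ax":0,"ay":0,"az":0,"hand":100},{"dx":0,"dy":0,"dz":2.5,"ax":0,"ay":0,"az":0,"hand":100},{"dx":0,"dy":0,"dz":1.5,"ax":0,"ay":0,"az":0,"hand":100},{"dx":0,"dy":0,"dz":0.5,"ax":0,"ay":0,"az":0,"hand":100},{"dx":0,"dy":0,"dz":0,"ax":0,"ay":0,"az":0,"hand":100},{"dx":0,"dy":0,"dz":0,"ax":0,"ay":0,"az":0,"hand":100}]'; python3 look.py f wrist scene side;  python3 - <<'E'
from h import *
C=np.array([.5425,-.0289]);a=np.radians(8.6)
for n in('scene','side','wrist'):
    W=np.load(f'f_{n}_W.npy')
    for q,c,z0,z1,r in(('adapter',(.5485,-.0594),.12,.14,.04),('cap',(.539,-.006),.12,.14,.022),('carton',(.555,-.107),.085,.11,.025),('tub',(.527,.0525),.085,.11,.03)):
        p=W[near(W,c,r,z0,z1)]
        if len(p)<6: print(n,q,len(p));continue
        A=np.c_[p[:,:2]-p[:,:2].mean(0),np.ones(len(p))];x=np.linalg.lstsq(A,p[:,2],rcond=None)[0]
        print(n,q,len(p),'z',np.median(p[:,2]).round(4),'tilt deg',np.degrees(np.hypot(x[0],x[1])).round(1),*rect(p))
    im=np.load(f'f_{n}_i.npy');c=im[120:280,220:380] if n=='side' else im[120:280,230:390]
    if n!='wrist': cv2.imwrite(f'pics/fz_{n}.png',cv2.resize(c[:,:,::-1],(600,600),interpolation=cv2.INTER_CUBIC))
for q in('tape','screwdriver','mouse','mug','module'):
    print(q,[r['location'] for r in arm.landmark_of('scene',q)][:1])
E
```

```text
t: 23.8
ee_pos: [0.5387, -0.0067, 0.1153]
tcp_rot: [-0.001, 0.653, 0.757, -0.001]
ft_force: [-0.5, -0.3, 0.7]
opening: 0.0938
t: 24.47
ee_pos: [0.5387, -0.008, 0.2462]
tcp_rot: [-0.0, 0.654, 0.757, 0.001]
ft_force: [0.3, -0.2, -0.6]
opening: 0.094
t 24.47 tcp [538.7  -8.  246.2] jaw 8.37 zaxis [ 0.001  0.002 -1.   ] F [ 0.3 -0.2 -0.6] open 94.0
wrist rim 1328 [541.1 -27.2] [ 76.3 221.3] 8.7
carton 1404 [ 555.  -110.8] [55.5 41.9] 7.8
tub 1707 [528.   44.4] [47.5 64.5] 8.6 ((532.5755004882812, 43.173667907714844), 36.01346969604492)
scene rim 364 [545.7 -27.5] [ 76.8 223.9] 7.4
carton 700 [555.3 -99.3] [57.8 64.3] 7.9
tub 278 [528.9  54.9] [45.  47.8] 74.3 ((528.4231567382812, 52.8405647277832), 24.555753707885742)
side rim 149 [540.9 -29.4] [ 76.6 223.1] 8.6
carton 635 [ 552.8 -100.1] [57.5 67.5] 8.6
tub 173 [522.8  54.2] [47.8 36.7] 51.1 ((526.3776245117188, 51.58300018310547), 24.246023178100586)
scene adapter 509 z 0.1298 tilt deg 2.7 [548.6 -49.1] [56.9 58.4] 9.3
scene cap 213 z 0.1301 tilt deg 8.9 [541.3  -5.7] [34.6 34.1] 89.1
scene carton 403 z 0.1005 tilt deg 3.1 [ 555.1 -106.8] [46.9 48.8] 39.4
scene tub 300 z 0.101 tilt deg 7.5 [529.2  54.8] [45.  48.5] 74.1
side adapter 446 z 0.13 tilt deg 2.7 [545.4 -50.2] [57.3 60.2] 8.4
side cap 179 z 0.1302 tilt deg 9.6 [538.9  -8. ] [35.1 35.1] 32.2
side carton 317 z 0.1008 tilt deg 4.0 [ 555.3 -108.1] [47.7 47.7] 2.0
side tub 199 z 0.1015 tilt deg 9.7 [522.6  54. ] [48.4 36.7] 51.1
wrist adapter 2009 z 0.129 tilt deg 3.1 [545.1 -48.7] [56.8 57.7] 9.9
wrist cap 1011 z 0.129 tilt deg 2.0 [538.9  -5.5] [35.7 34.7] 6.1
wrist carton 1077 z 0.0994 tilt deg 0.5 [ 555.3 -110.7] [48.8 41. ] 8.4
wrist tub 1641 z 0.0999 tilt deg 0.0 [526.7  53.2] [47.5 46.7] 7.9
tape [[0.4225, -0.1614, -0.002]]
screwdriver [[0.4096, 0.1614, -0.0032]]
mouse [[0.6614, -0.2697, 0.002]]
mug [[0.6896, 0.2826, -0.0006]]
module [[0.7092, 0.0036, 0.0012]]
```

View pics/fz_scene.png

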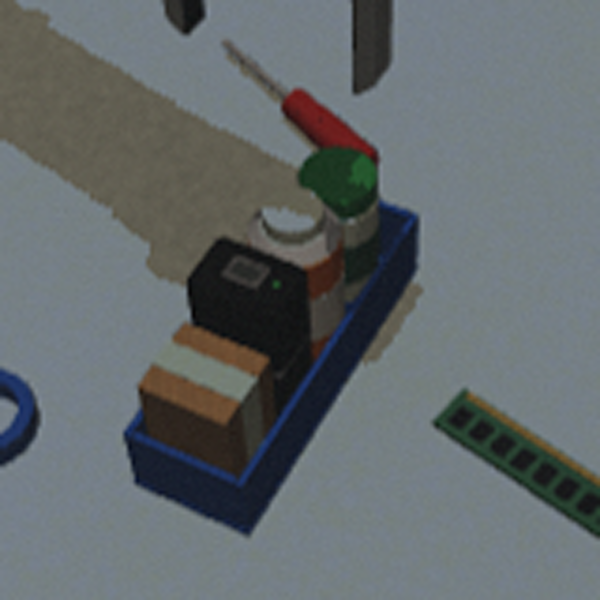

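View pics/fz_side.png

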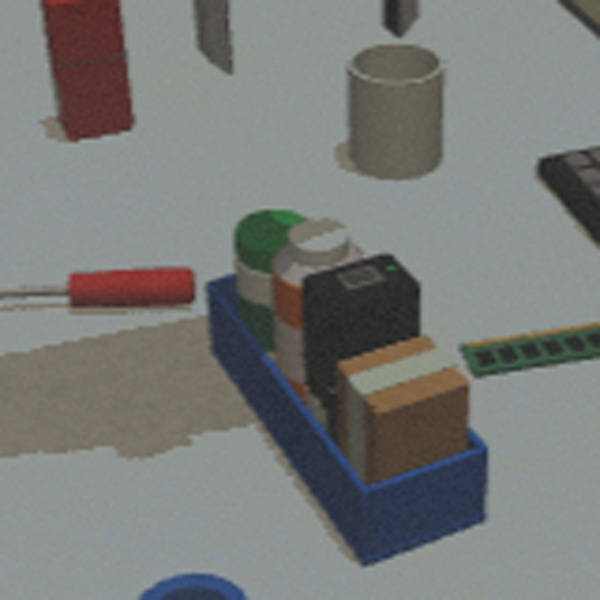

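View pics/f_scene.png

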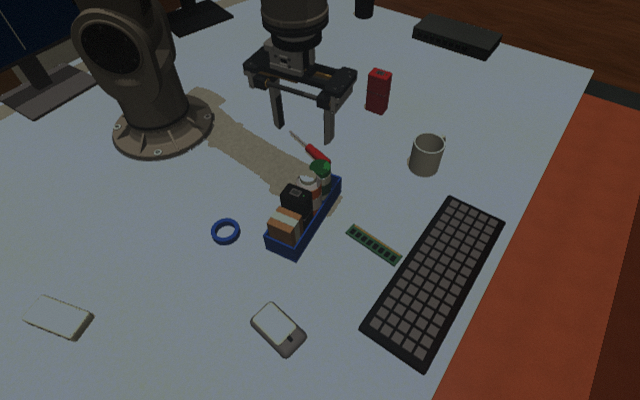

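The pictures show carton, adapter, can and tub standing in one row in the tote, at about (205,400), (250,300), (295,250) and (340,215) of the scene crop. The red look-alike and the bystanders are where they were. The tilt figures for the tops include side-face points, so I redo them with a tighter height window before handing in.

Run:
```python
from h import *
for q,c,z,r in(('adapter',(.5475,-.0594),.129,.018),('cap',(.539,-.006),.129,.014),('carton',(.555,-.107),.0995,.02),('tub',(.527,.0525),.1,.02)):
    for n in('scene','side','wrist'):
        W=np.load(f'f_{n}_W.npy');p=W[near(W,c,r,z-.006,z+.008)]
        A=np.c_[p[:,:2]-p[:,:2].mean(0),np.ones(len(p))];x=np.linalg.lstsq(A,p[:,2],rcond=None)[0]
        print(q,n,len(p),'tilt',np.degrees(np.hypot(x[0],x[1])).round(2))
arm.sign_off();print(arm.sense()['t'])
```

```text
adapter scene 195 tilt 3.37
adapter side 138 tilt 1.39
adapter wrist 856 tilt 0.56
cap scene 100 tilt 1.36
cap side 73 tilt 0.99
cap wrist 613 tilt 0.07
carton scene 247 tilt 0.47
carton side 193 tilt 0.23
carton wrist 748 tilt 0.2
tub scene 177 tilt 0.48
tub side 106 tilt 0.33
tub wrist 1142 tilt 0.06
the job is handed in; nothing more can be done
the job is handed in; nothing more can be done
```

I packed the black adapter first and then the orange can into the tote, between the carton and the tub. Each was lowered until the wrist force showed floor contact, then released, and I handed the job in at about 24.6 s of the 53 s allowed.

**Heights:** the last pictures put the adapter and can tops at 129–130 mm, matching 125 mm plus the 5 mm tote floor. The carton and tub tops are at about 100–101 mm, so all four stand on the floor.

**Gaps:** just before lowering the can, it measured about 6 mm clear of both adapter and tub. I did not re-measure these gaps after release.

**Tilt:** the wrist camera showed all four tops within 0.6° of level. The scene camera disagreed for the adapter, at 3.4°, and the side camera gave 1.4°. I trust the wrist view, because the scene view has far fewer points on that top and its height is right.

**Surroundings:** the tape, screwdriver, mouse, mug and memory module stayed where they were, to within the roughly 4 mm detector accuracy (the screwdriver differed by about 8 mm in one scene detection but by 2 mm against the side camera). The red look-alike was not touched and looks unmoved in the pictures. Wrist force readings between moves stayed under about 5 N.

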